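# Break a stuck taper plug out of a cylinder head

### The arm

A 6-joint arm with a two-finger parallel gripper is mounted at the origin on the work surface. World frame = base frame: x ahead of the robot, y to its left, z up, the work surface at z = 0. Lengths are in mm, angles in degrees, forces in N, time in s.
With the tool pointing down it reaches from about 350 to 850 mm from the base axis. Payload 8.1 kg.
Tool frame: the origin (TCP) lies on the centre line of the jaws, within the pads' length; the fingertips stand 11 mm ahead of it and the grasp point (between the pads) lies 8 mm behind it; z points along the fingers, y is the direction in which the jaws open and shut (so a half turn about z gives the same grasp; the last joint's range is limited). The gripper opens to 85 mm and grips with 20 to 120 N. Pads are 22 mm wide; open, the fingers measure 114 mm over their backs; the gripper's body (76 mm by 85 mm) begins 54 mm behind the grasp point. The pads swing forward as they close: fully open they stand 13 mm farther back than shut.
Start: joints at [-74.221, 7.471, 85.268, -0, 87.261, -4.893], TCP at [211.834, -561.366, 242.292] pointing down, gripper open.
Joint ranges: [-169.43, 169.43], [-51.17, 129.36], [1.28, 143.12], [-76.62, 256.62], [0, 156.53], [-152.29, 152.29]. Speed limits (degrees/s): [136.94, 136.94, 159.86, 180, 180, 180].

### API

Orientations are given as [roll, pitch, yaw] about the fixed x, y, z axes, in that order (R = Rz(yaw) Ry(pitch) Rx(roll)).
In Python, from bench import telemetry, viewer, r gives the robot as it stands.
- The arm moves only by the shell command python3 -m inch 'ROWS' [FORCE]. ROWS is JSON, a list of rows, each a list of 3 entries, a list of its own where there are three numbers: the shift along the tool's x, y, z in cm, then the turn, a rotation vector about the tool's x, y, z in rad, then the opening, from 0 (shut) to 1 (fully open). A call has 1 to 20 rows; each row is the pose to reach, as a shift and turn from the pose commanded when the call began, along the tool's axes at that moment; what a row does not reach only later rows make up. A row lasts 1/10 s, in which the tool goes at most 50 mm and 8.59 degrees, less where a joint would pass 70% of its speed; a pose out of reach is approached as far as the arm can. A call with a gripper value outside its range is refused whole. The fingers move at their own pace and stop on an object; FORCE is the grip in N (left out, the last holds). Time passes only in rows, so rows that repeat a pose let the fingers close. It gives the time, the measured TCP pose, the force and the opening at its end, in the units of the state.
- telemetry.sense(): the state, without advancing time (a new reading comes with each control period).
- viewer.snapshot(name): name is "side" or "top"; returns the picture (384x512x3 uint8, red, green, blue); there is no depth.
- viewer.camera_model(name): a dict with "fx", "fy", "cx", "cy" (pixels), "dist" ([k1, k2, p1, p2, k3] as OpenCV has them; the pictures are not rectified), "cam_to_world" (4x4, takes a point from camera to world coordinates). Camera axes: x right, y down, z forward; pixel columns grow to the right and rows downward; lengths in mm; the calibration is good to about 2 mm. A picture is of the moment at which its call begins. camera_model takes no time and is no camera call.
- r.hand_in(): hands the job in, once; it reports no verdict.
The state is a dict: "time": time; "joint_pos": joint angles; "qd": joint speeds; "joint_efforts": joint torques, N m; "tool_pos": TCP position; "tcp_rot": TCP orientation; "ft_force": force on the tool from outside, world axes, zero at the start; "wrist_torque": the same for the moment, N m; "finger_gap": finger opening in mm.
Only numpy, scipy, OpenCV 4.12 (cv2) and the standard library are available. Lean on these libraries where they do the work, as an engineer would, in place of code of your own. Each camera call takes 0.05 s, during which the arm holds its last target.

### The job

The leak test on the cylinder head is over: take the red blanking plug out of its port and put it in the yellow tray. Its taper is jammed, so twist the plug in its port until it breaks free (either way, about an eighth of a turn) before you pull it straight up, and leave the blue plug seated as it is.

Things in the scene. Friction and masses are not known exactly. Their poses are not given: they have to be found in the camera images.
- red_plug: Red plug, 0.16 kg, upright in an outer port. Origin: on its axis under the collar, on the head's top face; z up. Collar 44 mm dia, 6 high; above it a grip bar 44 long (x), 12 thick (y), from 6 to 40 above origin. Below, in the port: 26 mm taper, then a foot, to 46 below origin. Axes start parallel to the head's. Straight pulls fail; twisted over 35 deg either way (best 45 to 60) it lifts free.
- blue_plug: Same plug in blue, jammed in the other outer port, same origin and axes. Leave it seated and untwisted. (Either plug resists twisting with about 0.15 N m, has stops at about 69 deg to each side, and stays where it is turned; a freed plug must rise 50 mm for its foot to clear the port.)
- head: Aluminium cylinder head, a block 110 mm (its x) by 290 mm (its y) by 60 mm high, fixed to the bench. Origin: centre of its underside, on the bench. The plugged ports are on its centre line at y = +90 mm and y = -90 mm; which one holds the red plug varies. A black cap, 26 mm in diameter and 12 mm high, stands on the middle of the top face.
- tray: Empty yellow open tray, 200 mm (its x) by 170 mm (its y), walls 35 mm high and 4 mm thick, floor 4 mm thick, fixed. Origin: centre of its underside, on the bench. The plug may end any way up in it: let go upright, it may balance on its narrow foot or tip over, and either will do.
There are look-alikes about, which are no part of the job. There is more than one size of the red_plug; the one meant has the size given above.

How it is judged (in metres and radians):
On the way, in this order (a step that is already met when the one before it is completed fails the run):
1. the red plug is twisted by more than 17 degrees while still seated in its port (angle between the x axis of red_plug and the x axis of head, either way round above 0.3 rad and z of red_plug in the frame of head between 0.055 and 0.066 m and horizontal distance between red_plug and head below 0.1 m), for 0.05 s.
2. the red plug is pulled out: its foot is clear above the cylinder head (z of red_plug in the frame of head above 0.108 m), for 0.05 s.
At the end, for the whole second after the job is handed in: The red plug rests in the yellow tray, any way up: its origin is inside the tray's inner walls (within 96 mm along the tray's x and 81 mm along its y of the centre) and less than 58 mm above the bench, moving slower than 30 mm/s; the blue plug is still within 10 mm of where it was (x of red_plug in the frame of tray between -0.096 and 0.096 m and y of red_plug in the frame of tray between -0.081 and 0.081 m and height (world z) of red_plug below 0.058 m and linear speed of red_plug below 0.03 m/s and distance of blue_plug from where it was at the start of the episode below 0.01 m); the robot touches nothing.
It fails at once if the blue plug is twisted by more than 14 degrees or moved by more than 10 mm (distance of blue_plug from where it was at the start of the episode above 0.01 m or angle between the x axis of blue_plug and the x axis of head, either way round above 0.25 rad).
It also fails if it takes over 40 s, if anything falls off the work surface, if the arm or the gripper's body presses on something with over 40 N, if the wrist force passes 120 N, or if a joint passes its speed limit or range.

## Working session

There is one attempt and no reset: what is moved stays moved. The work goes in short steps, Python scripts to look and compute and a shell command to move; the robot and the scene stay as the last step left them, time stands still between calls to the robot, and variables do not carry over. Pictures are saved under pics/ and viewed, and the job is handed in when it is done.

```bash
ls; mkdir -p pics
python3 - <<'E'
from bench import telemetry, viewer, r
import cv2,numpy as np,json
for n in("top","side"):
    im=viewer.snapshot(n); cv2.imwrite(f"pics/{n}0.png",im[:,:,::-1])
    m=viewer.camera_model(n); print({k:(np.round(v,3).tolist()) for k,v in m.items()})
print(telemetry.sense())
E
```

```text
pics
{'fx': 438.964, 'fy': 438.964, 'cx': 260.776, 'cy': 186.086, 'dist': [-0.165, 0.0, 0.0, 0.0, 0.0], 'cam_to_world': [[0.081, -0.974, 0.211, 390.135], [-0.997, -0.079, 0.016, 9.064], [0.001, -0.211, -0.977, 930.866], [0.0, 0.0, 0.0, 1.0]]}
{'fx': 355.89, 'fy': 355.89, 'cx': 254.415, 'cy': 190.488, 'dist': [-0.037, 0.0, 0.0, 0.0, 0.0], 'cam_to_world': [[-0.911, -0.208, 0.357, 295.861], [-0.413, 0.505, -0.758, 559.318], [-0.023, -0.838, -0.545, 461.437], [0.0, 0.0, 0.0, 1.0]]}
{'time': 0.1, 'joint_pos': array([-7.42209367e+01,  7.51078824e+00,  8.53263959e+01, -1.26181616e-03,
        8.72630405e+01, -4.89497366e+00]), 'qd': array([ 0.03505604, -0.11672625, -0.14746803,  0.05110844,  0.01065552,
       -0.0847603 ]), 'joint_efforts': array([ 2.34862237e-04, -5.70953929e+01, -5.01943016e+01, -2.90539901e-04,
        8.15105333e-03,  8.33218337e-06]), 'tool_pos': array([ 211.68607762, -560.8713918 ,  241.31709251]), 'tcp_rot': array([-1.79900033e+02, -7.29644487e-03,  2.06740919e+01]), 'ft_force': array([0.0589605 , 0.09340592, 0.29892226]), 'wrist_torque': array([ 0.00967933, -0.0335356 ,  0.01474622]), 'finger_gap': 85.5683419456102}
```

View pics/top0.png

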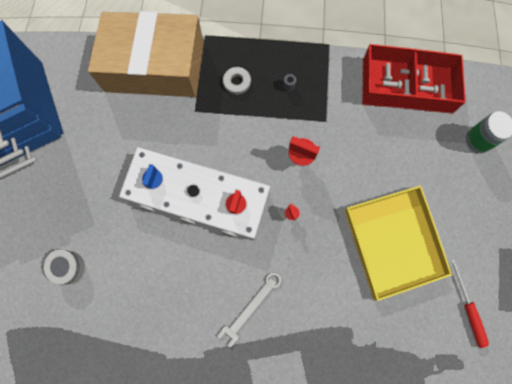

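View pics/side0.png

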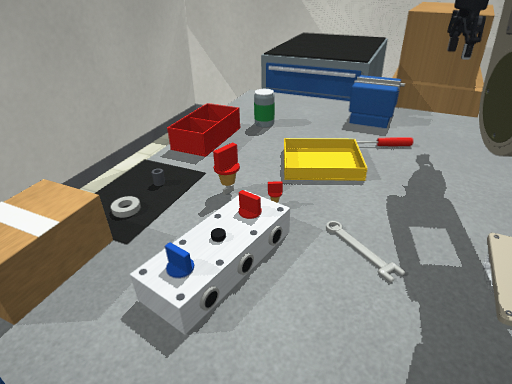

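Top view: the white head runs from (130,170) to (262,215), with the blue plug at (152,177), the black cap at (193,190) and a red plug at (236,202). The yellow tray is around (398,242). There are three red candidates: (236,202) seated in the head's outer port, (303,150) larger and loose on the bench, and (292,212) small and loose. Only (236,202) is in a port. I'll confirm it with a crop and measure.

```bash
cat > h.py <<'E'
import cv2,numpy as np
from bench import viewer
def ray(n,px):
    m=viewer.camera_model(n);K=np.array([[m['fx'],0,m['cx']],[0,m['fy'],m['cy']],[0,0,1]])
    u=cv2.undistortPoints(np.array(px,float).reshape(-1,1,2),K,np.array(m['dist'])).reshape(-1,2)
    T=np.array(m['cam_to_world']);d=np.c_[u,np.ones(len(u))]@T[:3,:3].T
    return T[:3,3],d
def plane(n,px,z):
    o,d=ray(n,px);return o+d*((z-o[2])/d[:,2])[:,None]
def tri(pa,pb):
    o1,d1=ray("top",[pa]);o2,d2=ray("side",[pb]);d1=d1[0]/np.linalg.norm(d1);d2=d2[0]/np.linalg.norm(d2)
    s=np.linalg.lstsq(np.c_[d1,-d2],o2-o1,rcond=None)[0]
    a=o1+d1*s[0];b=o2+d2*s[1];return (a+b)/2,np.linalg.norm(a-b)
def blobs(im,col,amin=25):
    h=cv2.cvtColor(im,cv2.COLOR_BGR2HSV);H,S,V=cv2.split(h)
    k={'red':((H<8)|(H>172))&(S>150)&(V>60),'blue':(abs(H.astype(int)-113)<12)&(S>150)&(V>60),'yel':(abs(H.astype(int)-27)<6)&(S>150)&(V>80),'white':(S<40)&(V>195)}[col].astype(np.uint8)
    n,l,st,c=cv2.connectedComponentsWithStats(k)
    return [(l==i,st[i],c[i]) for i in range(1,n) if st[i][4]>=amin]
E
python3 - <<'E'
from h import *
im=cv2.imread('pics/top0.png');sd=cv2.imread('pics/side0.png')
for c in('red','blue','yel'):
    for n,I in(("top",im),("side",sd)):
        for m,s,ce in blobs(I,c): print(c,n,s.tolist(),ce.round(1))
a=cv2.resize(im[130:250,105:330],None,fx=3.5,fy=3.5,interpolation=cv2.INTER_CUBIC)
cv2.imwrite('pics/c1.png',a)
b=cv2.resize(sd[130:330,120:320],None,fx=3,fy=3,interpolation=cv2.INTER_CUBIC)
cv2.imwrite('pics/c2.png',b)
E
```

```text
red top [363, 45, 102, 67, 5083] [412.6  78.4]
red top [289, 137, 30, 28, 613] [302.2 150.9]
red top [226, 191, 20, 22, 307] [235.6 202.7]
red top [285, 204, 14, 16, 149] [291.7 212.2]
red top [465, 303, 23, 44, 464] [476.4 325. ]
red side [167, 104, 73, 71, 3281] [208.  135.2]
red side [377, 138, 36, 8, 274] [394.8 141.5]
red side [268, 181, 15, 16, 203] [274.6 188.6]
red side [239, 190, 22, 29, 506] [248.8 204.8]
blue top [0, 22, 62, 128, 4984] [24.4 95.1]
blue top [0, 142, 13, 15, 80] [  5.8 150.2]
blue top [143, 165, 19, 23, 298] [151.7 177.5]
blue side [266, 63, 135, 65, 3800] [340.4  92. ]
blue side [165, 243, 29, 35, 694] [178.2 261.3]
yel top [346, 187, 105, 113, 7533] [397.2 242.5]
yel side [284, 138, 83, 43, 3229] [323.  159.5]
```

View pics/c1.png

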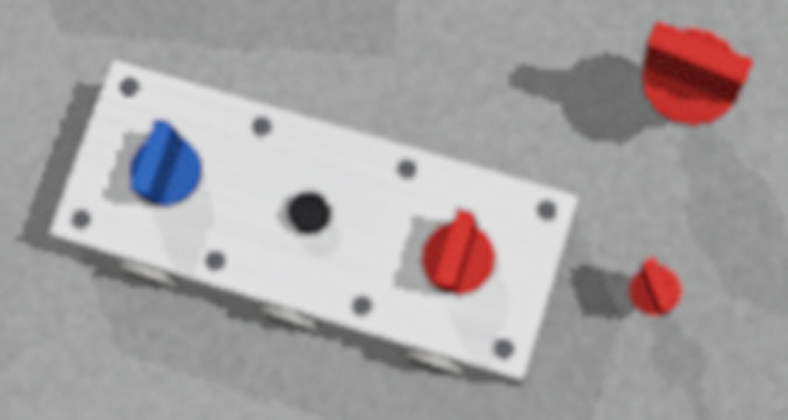

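View pics/c2.png

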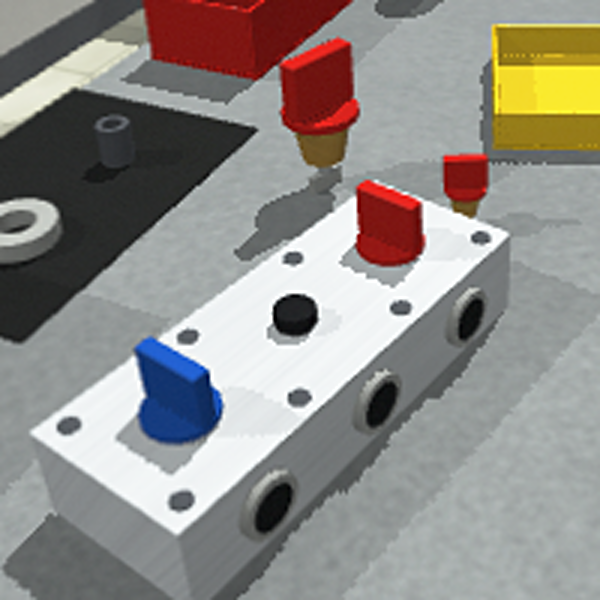

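The crop confirms it: the red plug at (236,202) is seated and matches the blue one in size. The other two red ones are loose, one bigger and one smaller. Next: head axes from the top-face corners, then the plug and tray.

Run:
```python
from h import *
c=np.array([(113,60),(578,197),(523,381),(50,235)],float)
px=(c+.5)/3.5-.5+[105,130]
P=plane("top",px,60);print(P.round(1))
print("edges",[np.linalg.norm(P[i]-P[(i+1)%4]).round(1) for i in range(4)],"centre",P.mean(0).round(1))
L=(P[1]+P[2]-P[0]-P[3])[:2];L/=np.linalg.norm(L);W=(P[3]+P[2]-P[0]-P[1])[:2];W/=np.linalg.norm(W)
print("long ang",np.degrees(np.arctan2(L[1],L[0])),"short ang",np.degrees(np.arctan2(W[1],W[0])))
print("red plug pred",P.mean(0)[:2]+90*L)
print("cap,", plane("top",[((308+.5)/3.5+104.5,(213+.5)/3.5+129.5)],72))
im=cv2.imread('pics/top0.png')
# bar top ends in crop: (463,213) and (446,283)
e=(np.array([(464,213),(447,284)])+.5)/3.5-.5+[105,130]
B=plane("top",e,100);print("bar ends",B.round(1),B.mean(0).round(1),np.degrees(np.arctan2(*(B[1]-B[0])[1::-1])))
E2=(np.array([(458,257)])+.5)/3.5-.5+[105,130]
print("collar c",plane("top",E2,66).round(1))
for m,s,ce in blobs(im,'yel'):
    q=cv2.minAreaRect(np.argwhere(m)[:,::-1].astype(np.float32));bx=cv2.boxPoints(q)
    T=plane("top",bx,35);print("tray",T.round(0).tolist(),T.mean(0).round(0))
# side check: bar top corners in side crop
s=lambda p:((p[0]+.5)/3-.5+120,(p[1]+.5)/3-.5+130)
t=lambda p:((p[0]+.5)/3.5-.5+105,(p[1]+.5)/3.5-.5+130)
print("cap tri",tri(t((308,213)),s((295,308))))
print("side cap",plane("side",[s((295,308))],72).round(1), "bar ends side", plane("side",[s((364,183)),s((419,206))],100).round(1))
```

```text
[[641.  290.   60. ]
 [579.6   5.5  60. ]
 [470.7  28.4  60. ]
 [531.9 312.6  60. ]]
edges [np.float64(291.0), np.float64(111.3), np.float64(290.6), np.float64(111.5)] centre [555.8 159.1  60. ]
long ang -102.1673336826202 short ang 168.2140097461532
red plug pred [536.82487017  71.14959231]
cap, [[555.16093171 159.00072583  72.        ]]
bar ends [[556.8  67.8 100. ]
 [516.5  73.4 100. ]] [536.7  70.6 100. ] 171.9929320088912
collar c [[537.8  71.2  66. ]]
tray [[548.0, -152.0, 35.0], [616.0, -316.0, 35.0], [427.0, -386.0, 35.0], [366.0, -223.0, 35.0]] [ 489. -269.   35.]
cap tri (array([555.40686638, 159.24030142,  70.54882361]), np.float64(0.06929854325308285))
side cap [[554.4 160.7  72. ]] bar ends side [[555.5  66.8 100. ]
 [513.7  76.9 100. ]]
```

The red plug is on its axis at (537,71), with the bar along about -12° (head centre (556,159), and bar, collar and port estimates agree within 1–2 mm). The tray is centred at about (489,-269). Moving to hover over the plug.

```bash
python3 -m inch '[[[52.75,-47.7,6],[0,0,0.57],1],[[52.75,-47.7,6],[0,0,0.57],1],[[52.75,-47.7,6],[0,0,0.57],1],[[52.75,-47.7,6],[0,0,0.57],1],[[52.75,-47.7,6],[0,0,0.57],1],[[52.75,-47.7,6],[0,0,0.57],1],[[52.75,-47.7,6],[0,0,0.57],1],[[52.75,-47.7,6],[0,0,0.57],1],[[52.75,-47.7,6],[0,0,0.57],1],[[52.75,-47.7,6],[0,0,0.57],1],[[52.75,-47.7,6],[0,0,0.57],1],[[52.75,-47.7,6],[0,0,0.57],1],[[52.75,-47.7,6],[0,0,0.57],1],[[52.75,-47.7,6],[0,0,0.57],1],[[52.75,-47.7,6],[0,0,0.57],1],[[52.75,-47.7,6],[0,0,0.57],1],[[52.75,-47.7,6],[0,0,0.57],0.6],[[52.75,-47.7,6],[0,0,0.57],0.6],[[52.75,-47.7,6],[0,0,0.57],0.6],[[52.75,-47.7,6],[0,0,0.57],0.6]]'
python3 - <<'E'
from bench import telemetry as t, viewer
import cv2
s=t.sense();print(s['time'],s['joint_pos'].round(1),s['tool_pos'].round(1),s['tcp_rot'].round(2))
for n in("top","side"): cv2.imwrite(f"pics/{n}1.png",viewer.snapshot(n)[:,:,::-1])
E
```

```text
time: 2.1
tool_pos: [536.9, 70.0, 182.6]
tcp_rot: [-180.0, -0.0, -12.1]
ft_force: [-1.1, -0.3, -0.0]
finger_gap: 51.3
2.1 [  2.    0.4  98.9  -0.   80.6 104.1] [536.9  70.  182.6] [-1.800e+02 -3.000e-02 -1.208e+01]
```

```bash
python3 -m inch '[[[0,0,4],[0,0,0],0.6],[[0,0,7],[0,0,0],0.6],[[0,0,9],[0,0,0],0.6],[[0,0,10.1],[0,0,0],0.6],[[0,0,10.1],[0,0,0],0.6],[[0,0,10.1],[0,0,0],0.6]]'
python3 - <<'E'
from bench import viewer
import cv2,numpy as np
a=viewer.snapshot("side")[:,:,::-1];b=viewer.snapshot("top")[:,:,::-1]
a=cv2.resize(a[130:290,170:330],None,fx=2.5,fy=2.5);b=cv2.resize(b[120:280,150:310],None,fx=2.5,fy=2.5)
cv2.imwrite("pics/p2.png",np.hstack([a,b]))
E
```

```text
time: 2.8
tool_pos: [537.6, 71.1, 82.3]
tcp_rot: [-180.0, -0.1, -12.0]
ft_force: [0.1, -0.4, 0.5]
finger_gap: 51.5
```

View pics/p2.png

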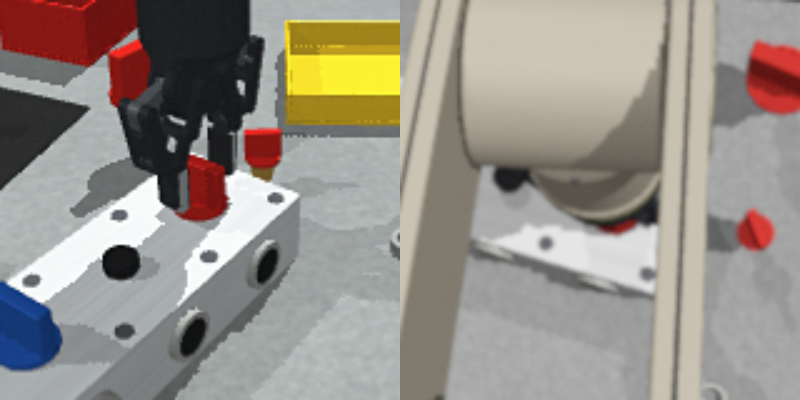

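In the side view, with its crop scaled 2.5×, the fingers straddle the red bar at about (205,180), and the loose plugs are clear. Closing.

```bash
python3 -m inch '[[[0,0,0],[0,0,0],0],[[0,0,0],[0,0,0],0],[[0,0,0],[0,0,0],0],[[0,0,0],[0,0,0],0],[[0,0,0],[0,0,0],0],[[0,0,0],[0,0,0],0]]' 80
```

```text
time: 3.5
tool_pos: [537.4, 71.2, 82.0]
tcp_rot: [-180.0, -0.1, -12.0]
ft_force: [-1.6, -0.5, 6.1]
finger_gap: 11.0
```

The grip holds at an 11 mm gap with small forces. Twisting 52° (0.9 rad).

```bash
python3 -m inch '[[[0,0,0],[0,0,-0.1],0],[[0,0,0],[0,0,-0.2],0],[[0,0,0],[0,0,-0.3],0],[[0,0,0],[0,0,-0.4],0],[[0,0,0],[0,0,-0.5],0],[[0,0,0],[0,0,-0.6],0],[[0,0,0],[0,0,-0.7],0],[[0,0,0],[0,0,-0.8],0],[[0,0,0],[0,0,-0.9],0],[[0,0,0],[0,0,-0.9],0],[[0,0,0],[0,0,-0.9],0]]'
python3 - <<'E'
from bench import viewer,telemetry
import cv2,numpy as np
print(telemetry.sense()['wrist_torque'])
a=viewer.snapshot("side")[:,:,::-1]
cv2.imwrite("pics/p3.png",cv2.resize(a[130:290,170:330],None,fx=3.5,fy=3.5))
E
```

```text
time: 4.6
tool_pos: [537.6, 71.5, 82.1]
tcp_rot: [180.0, -0.1, 39.5]
ft_force: [-1.7, 0.9, 6.0]
finger_gap: 11.2
[ 0.28320452  0.11049357 -0.01178479]
```

View pics/p3.png

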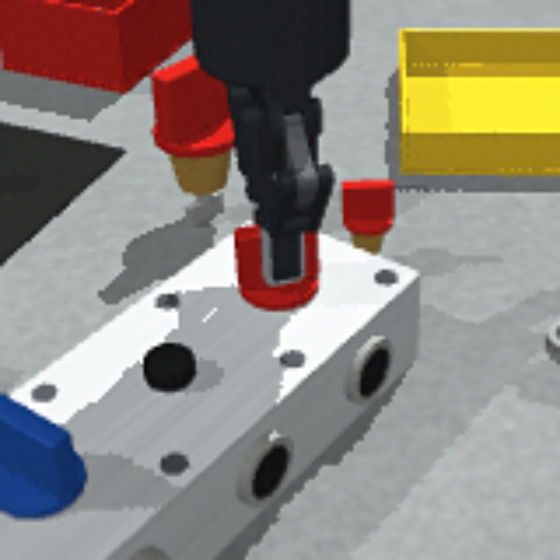

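The bar, at about (278,260) in the crop, now faces the side camera, so the plug turned about 51° with the hand. Pulling straight up, gently at first.

```bash
python3 -m inch '[[[0,0,-0.3],[0,0,0],0],[[0,0,-0.6],[0,0,0],0],[[0,0,-1],[0,0,0],0],[[0,0,-1],[0,0,0],0]]'
```

```text
time: 5.05
tool_pos: [537.2, 71.2, 91.9]
tcp_rot: [180.0, -0.0, 39.6]
ft_force: [0.0, 0.1, -1.6]
finger_gap: 10.7
```

```bash
python3 -m inch '[[[0,0,-1.5],[0,0,0],0],[[0,0,-3],[0,0,0],0],[[0,0,-4.5],[0,0,0],0],[[0,0,-6],[0,0,0],0],[[0,0,-7.5],[0,0,0],0],[[0,0,-9],[0,0,0],0],[[0,0,-11],[0,0,0],0],[[0,0,-13],[0,0,0],0],[[0,0,-13],[0,0,0],0]]'
python3 - <<'E'
from bench import viewer,telemetry
import cv2,numpy as np
s=telemetry.sense();print(s['tool_pos'],s['tcp_rot'],s['joint_pos'].round(1))
cv2.imwrite("pics/s4.png",viewer.snapshot("side")[:,:,::-1])
E
```

```text
time: 5.95
tool_pos: [538.9, 71.2, 225.5]
tcp_rot: [179.8, -0.3, 39.6]
ft_force: [0.4, -0.6, -1.3]
finger_gap: 10.7
[538.88201603  71.22387624 225.46742428] [179.78984124  -0.27868054  39.57995627] [ 2.1 -1.1 95.9  0.  84.8 52.5]
```

View pics/s4.png

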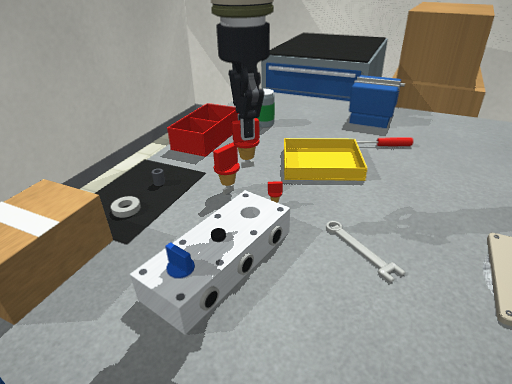

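The port at (250,212) is empty, the red plug hangs from the gripper and blue still sits at (180,262). Carrying it over the tray centre.

```bash
python3 -m inch '[[[-1,0.9,0],[0,0,0],0],[[-3,2.73,0],[0,0,0],0],[[-5.5,5,0],[0,0,0],0],[[-8,7.28,0],[0,0,0],0],[[-10.5,9.55,0],[0,0,0],0],[[-13,11.8,0],[0,0,0],0],[[-15.5,14.1,0],[0,0,0],0],[[-18,16.4,0],[0,0,0],0],[[-20.5,18.6,0],[0,0,0],0],[[-23,20.9,0],[0,0,0],0],[[-24.6,22.4,0],[0,0,0],0],[[-25.4,23.1,0],[0,0,0],0],[[-25.4,23.1,0],[0,0,0],0],[[-25.4,23.1,0],[0,0,0],0]]'
python3 - <<'E'
from bench import viewer
import cv2,numpy as np
cv2.imwrite("pics/s5.png",np.vstack([viewer.snapshot(n)[70:350,:,::-1] for n in("side","top")]))
E
```

```text
time: 7.4
tool_pos: [488.0, -268.1, 220.5]
tcp_rot: [-179.9, 0.0, 39.6]
ft_force: [0.2, -0.3, -1.9]
finger_gap: 10.9
```

View pics/s5.png

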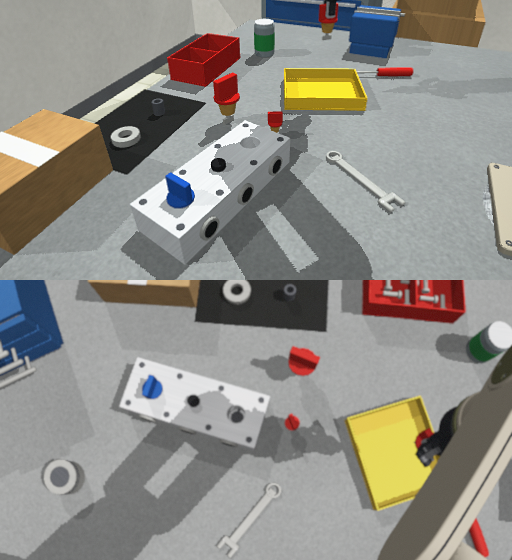

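The plug is above the tray (side view about (327,25), with parallax), and the tool is at the tray centre. Lowering.

```bash
python3 -m inch '[[[0,0,2],[0,0,0],0],[[0,0,4.5],[0,0,0],0],[[0,0,7],[0,0,0],0],[[0,0,9.5],[0,0,0],0],[[0,0,12],[0,0,0],0],[[0,0,13.2],[0,0,0],0],[[0,0,14],[0,0,0],0],[[0,0,14.5],[0,0,0],0],[[0,0,14.5],[0,0,0],0],[[0,0,14.5],[0,0,0],0]]'
python3 - <<'E'
from bench import viewer
import cv2,numpy as np
a=viewer.snapshot("side")[90:200,260:400,::-1]
cv2.imwrite("pics/s6.png",cv2.resize(a,None,fx=4,fy=4))
E
```

```text
time: 8.5
tool_pos: [489.1, -269.1, 77.4]
tcp_rot: [179.9, -0.0, 39.6]
ft_force: [-0.6, -1.0, -1.6]
finger_gap: 10.9
```

View pics/s6.png

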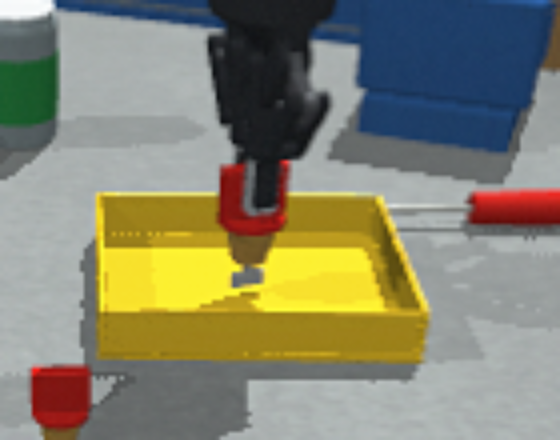

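The plug is inside the tray, its foot (crop (247,277)) just above the floor near the middle. I'll lower it 3 mm, release and rise.

```bash
python3 -m inch '[[[0,0,0.2],[0,0,0],0],[[0,0,0.3],[0,0,0],0],[[0,0,0.3],[0,0,0],0],[[0,0,0.3],[0,0,0],0.6],[[0,0,0.3],[0,0,0],0.6],[[0,0,0.3],[0,0,0],0.6],[[0,0,0.3],[0,0,0],0.6],[[0,0,0.3],[0,0,0],0.6],[[0,0,-1],[0,0,0],0.6],[[0,0,-3],[0,0,0],0.6],[[0,0,-6],[0,0,0],0.6],[[0,0,-9],[0,0,0],0.6],[[0,0,-12],[0,0,0],0.6],[[0,0,-15],[0,0,0],0.6],[[0,0,-18],[0,0,0],0.6],[[0,0,-18],[0,0,0],0.6],[[0,0,-18],[0,0,0],0.6],[[0,0,-18],[0,0,0],0.6]]'
python3 - <<'E'
from bench import viewer
import cv2,numpy as np
cv2.imwrite("pics/s7.png",np.vstack([viewer.snapshot(n)[70:350,:,::-1] for n in("side","top")]))
E
```

```text
time: 10.35
tool_pos: [487.9, -268.4, 255.5]
tcp_rot: [-179.9, 0.0, 39.6]
ft_force: [0.1, 1.0, -1.0]
finger_gap: 51.4
```

View pics/s7.png

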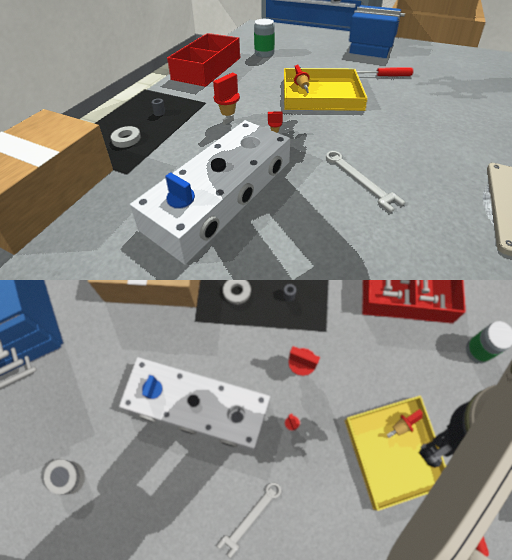

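The plug tipped over and lies in the tray: side (302,76), top (405,425) in the stacked picture. I'll let it settle and check that it is at rest and within the walls.

```bash
python3 -m inch '[[[0,0,-2],[0,0,0],0.6],[[0,0,-2],[0,0,0],0.6],[[0,0,-2],[0,0,0],0.6],[[0,0,-2],[0,0,0],0.6],[[0,0,-2],[0,0,0],0.6],[[0,0,-2],[0,0,0],0.6],[[0,0,-2],[0,0,0],0.6],[[0,0,-2],[0,0,0],0.6],[[0,0,-2],[0,0,0],0.6],[[0,0,-2],[0,0,0],0.6]]'
python3 - <<'E'
from h import *
t=viewer.snapshot("top")[:,:,::-1].copy();s=viewer.snapshot("side")[:,:,::-1].copy()
old=cv2.imread("pics/s7.png")
print("change tray top",np.abs(old[280:][:, 350:430].astype(int)-t[70:350,350:430])[110:150].max())
C=lambda I,b,f:cv2.resize(I[b[0]:b[1],b[2]:b[3]],None,fx=f,fy=f)
cv2.imwrite("pics/s8.png",np.hstack([C(t,(180,305,340,465),3.2),C(s,(110,235,270,395),3.2)]))
for m,st,c in blobs(t,'red'): print("top",st.tolist(),c.round(1))
for m,st,c in blobs(s,'red'): print("side",st.tolist(),c.round(1))
for m,st,c in blobs(t,'blue'): print("blue",st.tolist(),c.round(1))
E
```

```text
time: 11.45
tool_pos: [488.4, -268.8, 276.3]
tcp_rot: [180.0, 0.0, 39.6]
ft_force: [-0.8, -0.5, -0.1]
finger_gap: 51.1
change tray top 8
top [363, 45, 102, 67, 5079] [412.6  78.4]
top [289, 137, 30, 28, 609] [302.2 150.9]
top [401, 200, 21, 21, 174] [412.5 208.2]
top [285, 204, 14, 16, 154] [291.8 212.3]
side [167, 104, 73, 71, 3278] [208.  135.2]
side [294, 135, 15, 20, 92] [299.1 142.8]
side [377, 138, 36, 8, 274] [394.8 141.5]
side [268, 182, 15, 15, 202] [274.6 188.7]
blue [0, 22, 62, 128, 4974] [24.4 95.1]
blue [0, 142, 13, 15, 77] [  5.8 150.2]
blue [143, 166, 19, 22, 297] [151.6 177.7]
```

View pics/s8.png

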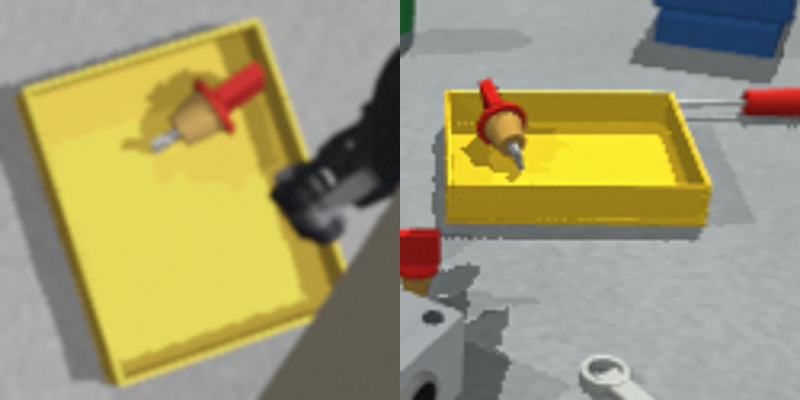

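Run:
```python
from h import *
t=lambda p:(340+p[0]/3.2-.35,180+p[1]/3.2-.35); s=lambda p:(270+(p[0]-400)/3.2-.35,110+p[1]/3.2-.35)
C=plane("top",[t((22,88)),t((262,22)),t((118,384))],35); print("tray",C.round(1), np.linalg.norm(C[1]-C[0]),np.linalg.norm(C[2]-C[0]))
ux=(C[2]-C[0])[:2];ux/=np.linalg.norm(ux);uy=(C[1]-C[0])[:2];uy/=np.linalg.norm(uy)
cen=(C[1]+C[2])[:2]/2
for n,a,b in(("collar",(215,104),(502,120)),("foot tip",(158,146),(518,164)),("bar end",(257,73),(486,84))):
    p,e=tri(t(a),s(b));print(n,p.round(1),"err",e.round(1),"x",(p[:2]-cen)@ux,"y",(p[:2]-cen)@uy)
```

```text
tray [[ 552.9 -157.3   35. ]
 [ 609.9 -318.4   35. ]
 [ 367.8 -228.2   35. ]] 170.93970911571762 198.2074922545963
collar [ 551.5 -288.9   28.6] err 3.4 x -52.94799098087438 y 35.664089357876186
foot tip [ 524.9 -256.7    7.4] err 1.3 x -39.64269859628645 y -3.6176611933556746
bar end [ 572.  -309.8   49.5] err 0.1 x -64.60698429572182 y 62.20575260447901
```

The plug rests on its collar rim and foot. Its origin is about (-53,+36) mm from the tray centre and about 29 mm up, well inside the limits, and the picture is unchanged after a second. Blue's blob is where it was. Handing in.

Run:
```python
from bench import r
print(r.hand_in())
```

```text
the job is handed in; nothing more can be done
None
```

The red plug is out of its port and lying in the yellow tray, and the job was handed in at about 11.6 s of the 40 s allowed. I gripped its bar, twisted it about 51°, pulled it straight up, carried it over and let go just above the tray floor near the centre. It then tipped onto its side.

- **Red plug:** its origin is about (-53, +36) mm from the tray centre and about 29 mm above the bench. It was still: almost no pixel change in that area over about 1 s. The two camera rays for that point missed each other by 3.4 mm, which is small against the room left inside the walls.
- **Blue plug:** its blob in the top view is within 0.2 pixel of where it began, so it was not moved.
- **Robot:** the gripper is open and well above the tray, touching nothing. The largest wrist force I saw was about 6 N.

No check failed.

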